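# Sort two sealed canisters by their weight into cushioned holders

### The job

Of the two identical-looking sealed canisters one is full and the other empty: lift one straight up just clear of the worktop (a centimetre or two), hold it still for a full second to feel its load, then stand the full canister in the blue holder and the empty one in the white holder. The floor inside each holder is a soft cushion at an unknown depth, so lower each canister gently until you feel it come to rest before letting go: do not drop it in, even from half a centimetre, and do not press it hard (keep under 12 N). Keep the canisters upright and leave the stopper, beaker, measuring cylinder and petri dish where they are.

Things in the scene. Friction and masses are not known exactly. Their poses are not given: they have to be found in the camera images.
- canister_1_mid (a point): sealed upright canister, 40 mm diameter, 110 mm tall, silver body, ribbed black cap (top 24 mm) of the same diameter; stands on the worktop. Point: its centre, 55 mm above its underside, z up. The two look the same: one is full (0.55 to 0.70 kg in all), the other empty (about 0.13 kg); which one changes from run to run and can only be felt as wrist load. A core may shift 2 mm inside
- canister_2_mid (a point): other sealed upright canister, 40 mm diameter, 110 mm tall, silver body, ribbed black cap (top 24 mm) of the same diameter; stands on the worktop. Point: its centre, 55 mm above its underside, z up. The two look the same: one is full (0.55 to 0.70 kg in all), the other empty (about 0.13 kg); which one changes from run to run and can only be felt as wrist load. A core may shift 2 mm inside
- canister_1: the canister of point canister_1_mid; origin at the centre of its underside, z axis up
- canister_2: the canister of point canister_2_mid; origin at the centre of its underside, z axis up
- blue_holder: fixed blue plastic holder for the full canister: upright round tube on a round base 84 mm across, 62 mm high in all. Origin at the centre of its underside. The bore is 44 mm in diameter and flares to about 54 mm over the top 8 mm
- blue_holder_mouth (a point): centre of the mouth of the blue holder, level with its rim, 62 mm above the worktop; z up. Inside, 18 to 44 mm below this point (different for each holder and run, given by no reading), is the floor the canister must rest on: a black cushion, 39 mm across, sprung at about 3 N per mm, 5 mm of travel, then hard
- white_holder: fixed white plastic holder for the empty canister: upright round tube on a round base 84 mm across, 62 mm high in all. Origin at the centre of its underside. The bore is 44 mm in diameter and flares to about 54 mm over the top 8 mm
- white_holder_mouth (a point): centre of the mouth of the white holder, level with its rim, 62 mm above the worktop; z up. Inside, 18 to 44 mm below this point (different for each holder and run, given by no reading), is the floor the canister must rest on: a black cushion, 39 mm across, sprung at about 3 N per mm, 5 mm of travel, then hard
- stand_blue: fixed obstacle, not part of the job: tall laboratory stand with a dark blue base plate flat on the worktop (origin at the plate's centre underside) and an upright rod over 0.5 m tall that carries a funnel on its left side; it always stands in the same place, to the left of the work. An arm coming from the left must pass between it and the robot's own base
- stopper: bystander: loose red rubber stopper, 31 mm across, 26 mm high, origin at the centre of its underside
- beaker: bystander: loose clear plastic beaker, about 66 mm across, 74 mm high, origin at the centre of its underside
- cylinder: bystander: loose clear measuring cylinder with blue foot, foot 52x59 mm, 176 mm tall, origin at the centre of its underside
- petri: bystander: loose petri dish with reddish filling, 58 mm across, 15 mm high, origin at the centre of its underside
Not all that is in view belongs to the job. What is shaped like the white_holder but turquoise is not meant.

How it is judged:
By the outcome, as a careful person would: the job done as asked, in the order asked, and still so for the second after the job is handed in, with the robot touching nothing.
It also fails if it takes over 59 s, if anything falls off the work surface, if the arm or the gripper's body presses on something with over 40 N, if the wrist force passes 120 N, or if a joint passes its speed limit or range.

### The arm

A 6-joint arm with a two-finger parallel gripper is mounted at the origin on a cart in front of the work surface, level with it; the furniture and walls round the work are solid. World frame = base frame: x ahead of the robot, y to its left, z up, the work surface at z = 0. Lengths are in m, angles in rad, forces in N, time in s.
With the tool pointing down it reaches from about 0.275 to 0.75 m from the base axis. Payload 10.2 kg.
Tool frame: the origin (TCP) lies midway between the tips of the shut fingers; the grasp point (between the pads) lies 19 mm behind it; z points along the fingers, y is the line along which they close (so a half turn about z gives the same grasp; the last joint's range is limited). The gripper opens to 88 mm and grips with 3 to 60 N. Pads are 18 mm wide; open, the fingers measure 123 mm over their backs; the gripper's body (75 mm by 187 mm) begins 45 mm behind the grasp point.
Start: joints at [-1.35, 0.313, 1.498, -0, 1.331, -0.223], TCP at [0.225, -0.474, 0.2] pointing down, gripper open.
Joint ranges: [-2.94, 2.94], [-0.97, 2.17], [0.19, 2.56], [-1.23, 4.37], [0.02, 3.11], [-2.88, 2.88]. Speed limits (rad/s): [2.39, 2.39, 3.01, 3.14, 3.14, 3.14].

### API

Orientations are given as a rotation vector (axis times angle).
In Python, from bench import manip, optics, models gives the robot as it stands. The module is installed in compiled form; this text tells all that it offers.
- The arm moves only by the tool apply_moves, never from a script. Its argument "moves" is a list of rows, each a list of 7 numbers: the opening, from -1 (shut) to 1 (fully open), so that 0 is half open, then the shift along the tool's x, y, z in mm, then the turn, a rotation vector about the tool's x, y, z in degrees. A call has exactly 5 rows; each row shifts and turns the commanded pose from where the row before left it, along the tool's axes as they then stand; what a row does not reach is not made up. A row lasts 1/8 s, in which the tool goes at most 62.5 mm and 10.7 degrees, less where a joint would pass 70% of its speed; a pose out of reach is approached as far as the arm can. A call is refused whole if a number of a shift passes 62.5 or a number of a turn 10.7, either way. A call with a gripper value outside its range is refused whole. The fingers move at their own pace and stop on an object; "grip_force" is the grip in N (left out, the last holds). Time passes only in rows, so rows that do not move let the fingers close, or fill a call up. It gives the time, the measured TCP pose, the force, the opening and the grip force at its end, in the units of the state.
- manip.sense(): the state, without advancing time (a new reading comes with each control period).
- optics.get_image(name): name is "scene" or "top" or "wrist"; returns a dict with "frame" (400x640x3 uint8, red, green, blue), "mtx" (3x3 intrinsics, pixels), "camera_from_world" (4x4, takes a point from world to camera coordinates). Camera axes: x right, y up, looking along -z (the intrinsics and any distortion apply to the point x, -y, -z); pixel columns grow to the right and rows downward; lengths in m; the calibration is good to about 2 mm. A picture is of the moment at which its call begins. There is no depth.
- manip.job_done(): hands the job in; it is judged then, once.
Trained networks look in the newest picture that a camera, given by its name, has taken for a name from the list of things; names that differ only in an ending like _2 or _b are one class to them, and where a whole thing is asked for, a point or a joint stands for the part that bears it (a point fixed in the world has none). Each returns a list of dicts, best first, with "conf" (0 to 1); they miss things now and then, are a little off and sometimes report something else, mostly with a low value. They report only what shows in the picture. A call takes as long as a camera call. They do not tell look-alikes from the thing itself.
- models.silhouettes(thing, camera): "region" (400x640 bool, what is visible of it).
- models.tip_of(thing, camera): "at" ([x, y, z] in m, in world coordinates, good to about 4 mm: a listed point, or the origin of a listed thing).
The state is a dict: "time": time; "joint_pos": joint angles; "joint_velocities": joint speeds; "joint_efforts": joint torques, N m; "tcp_pos": TCP position; "eef_rot": TCP orientation; "wrist_force": force on the tool from outside, world axes, zero at the start; "ft_torque": the same for the moment, N m; "width": finger opening in m; "gripper_force": force on a finger pad.
Only numpy, scipy, OpenCV 4.12 (cv2) and the standard library are available. Lean on these libraries where they do the work, as an engineer would, in place of code of your own. Each camera call takes 0.05 s, during which the arm holds its last target. There are 200 camera calls.

## Working session

There is one attempt and no reset: what is moved stays moved. The work goes in short steps, Python scripts to look and compute and a tool call to move; the robot and the scene stay as the last step left them, time stands still between calls to the robot, and variables do not carry over. Pictures are saved under pics/ and viewed, at most 10 in all, crops included, and the job is handed in when it is done.

Besides the shell and the picture viewer there is one more tool, called after "Request:" by a JSON object that holds its "method" and its "body", one argument or row to a line. apply_moves: Moves the arm, as the interface text tells. Its arguments: {"type":"object","properties":{"moves":{"type":"array","items":{"type":"array","items":{"type":"number"}}},"grip_force":{"type":"number"}},"required":["moves"]}

```bash
mkdir -p pics; cat > h.py <<'E'
import numpy as np, cv2
from bench import manip, optics, models
def proj(im,P):
    p=im["camera_from_world"]@np.append(P,1); q=np.array([p[0],-p[1],-p[2]]); u=im["mtx"]@q; return u[:2]/u[2]
def ray(im,uv,z):
    M=im["camera_from_world"];R=M[:3,:3];c=-R.T@M[:3,3]
    d=np.linalg.inv(im["mtx"])@np.array([uv[0],uv[1],1]); d=R.T@np.array([d[0],-d[1],-d[2]])
    return c+d*(z-c[2])/d[2]
E
python3 - <<'E'
from h import *
ims={n:optics.get_image(n) for n in("scene","top")}
cv2.imwrite("pics/a.png",ims["scene"]["frame"][:,:,::-1]);cv2.imwrite("pics/b.png",ims["top"]["frame"][:,:,::-1])
for n in ims:
  print(n,ims[n]["mtx"].round(1).tolist(),(-ims[n]["camera_from_world"][:3,:3].T@ims[n]["camera_from_world"][:3,3]).round(3))
  for t in["canister_1_mid","canister_1","blue_holder_mouth","white_holder_mouth","stand_blue","stopper","beaker","cylinder","petri"]:
    for d in models.tip_of(t,n): print(t,round(d["conf"],2),np.round(d["at"],3),proj(ims[n],d["at"]).round())
s=manip.sense();print(s)
E
```

```text
scene [[478.2, 0.0, 317.4], [0.0, 478.2, 197.6], [0.0, 0.0, 1.0]] [-0.44  -0.806  0.57 ]
canister_1_mid 0.69 [ 0.467 -0.352 -0.001] [357. 254.]
canister_1_mid 0.68 [ 0.491 -0.179  0.053] [304. 213.]
canister_1 0.96 [ 0.49  -0.18  -0.003] [303. 232.]
canister_1 0.59 [ 0.468 -0.352 -0.002] [357. 254.]
blue_holder_mouth 0.65 [ 0.604 -0.304  0.066] [367. 205.]
blue_holder_mouth 0.51 [ 0.559 -0.477 -0.001] [420. 254.]
white_holder_mouth 0.91 [ 0.626 -0.152  0.061] [323. 191.]
white_holder_mouth 0.86 [0.757 0.1   0.062] [279. 162.]
white_holder_mouth 0.76 [ 0.407 -0.266  0.069] [314. 228.]
stopper 0.65 [ 0.538 -0.246 -0.004] [334. 232.]
beaker 0.65 [ 0.559 -0.474  0.001] [420. 252.]
cylinder 0.3 [ 0.562 -0.48   0.001] [422. 253.]
petri 0.82 [ 0.363 -0.438 -0.002] [369. 286.]
top [[476.7, 0.0, 321.4], [0.0, 476.7, 198.7], [0.0, 0.0, 1.0]] [ 0.271 -0.187  1.513]
canister_1_mid 0.59 [ 0.495 -0.177  0.059] [322. 217.]
canister_1 0.58 [ 0.557 -0.477 -0.001] [414. 200.]
canister_1 0.54 [ 0.49  -0.18   0.001] [323. 221.]
canister_1 0.53 [ 0.471 -0.354  0.003] [377. 226.]
blue_holder_mouth 0.62 [ 
[... 595 characters left out ...]
]
{'time': 1.0, 'joint_pos': array([-1.35041051e+00,  3.12884820e-01,  1.49770820e+00, -9.04123029e-06,
        1.33101289e+00, -2.23377706e-01]), 'joint_velocities': array([ 0.00097153, -0.00047962,  0.00046593, -0.00059837,  0.00081424,
       -0.00108081]), 'joint_efforts': array([ 1.03382950e-03, -4.02112091e+01, -2.52415431e+01,  6.95484295e-02,
        3.20112286e-02, -1.77924312e-05]), 'tcp_pos': array([ 0.22540112, -0.47414912,  0.20032486]), 'eef_rot': array([-3.06456303e+00, -6.91356979e-01,  1.37643668e-05]), 'wrist_force': array([ 1.20457115, -0.11105261, -0.13653752]), 'ft_torque': array([-0.04581225,  0.05127578,  0.0024788 ]), 'gripper_force': 0.0, 'width': 0.0885894625575723}
```

View pics/a.png

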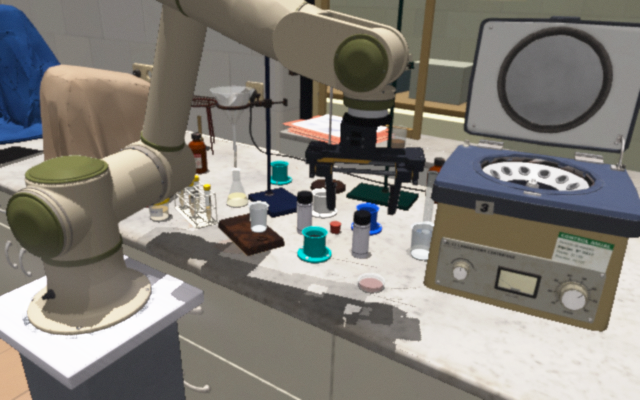

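View pics/b.png

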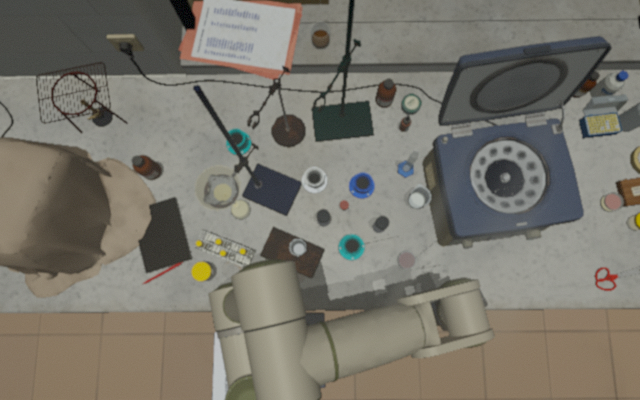

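The scene view shows two silver, black-capped canisters at about (304,213) and (361,232). The blue holder is at (367,218) and the white holder at (323,203). Possible mix-ups:
- **White holder:** the turquoise holders at (314,243) and (280,172) have the same shape, and the small clear beaker at (259,217) is also pale.
- **Blue holder:** the blue foot of the measuring cylinder, at top (405,168).
- **Canisters:** the brown bottles at the back.

By the description I choose white at top (314,179) and blue at top (362,184). I'll check this in one close crop and refine the centres.

```bash
python3 - <<'E'
from h import *
im=optics.get_image("top");f=im["frame"]
c=f[110:290,220:460][:,:,::-1];cv2.imwrite("pics/c.png",cv2.resize(c,None,fx=3.3,fy=3.3,interpolation=cv2.INTER_CUBIC))
hsv=cv2.cvtColor(f,cv2.COLOR_RGB2HSV)
for t,cam in[("blue_holder","top"),("white_holder","top"),("canister_1","top"),("canister_1","scene")]:
    i2=im if cam=="top" else optics.get_image(cam)
    for d in models.silhouettes(t,cam):
        y,x=np.nonzero(d["region"]); print(t,cam,round(d["conf"],2),len(x),x.min(),x.max(),y.min(),y.max(),x.mean().round(1),y.mean().round(1))
# projections of candidates for check
for n,P in dict(A=[.49,-.179,.11],B=[.469,-.353,.11],blue=[.605,-.305,.062],white=[.625,-.15,.062]).items(): print(n,proj(im,P).round(1))
for uv in[(258,185),(272,188),(245,180),(247,207),(302,190),(292,213)]: print("plate",uv,ray(im,uv,0).round(3))
E
```

```text
blue_holder top 0.72 523 349 374 173 198 361.2 185.6
blue_holder top 0.36 212 373 388 216 232 380.3 223.8
white_holder top 0.85 534 302 327 167 193 314.6 179.9
white_holder top 0.63 408 226 251 128 153 239.8 140.3
white_holder top 0.6 527 339 363 234 259 351.0 246.7
canister_1 top 0.77 178 317 329 209 225 323.4 217.2
canister_1 top 0.47 216 373 389 215 232 380.7 223.5
canister_1 scene 0.97 551 297 312 191 233 304.1 210.2
canister_1 scene 0.79 771 352 370 210 258 360.6 233.3
A [322.2 215.8]
B [380.9 222.3]
blue [362.4 181.4]
white [312.7 175.6]
plate (258, 185) [0.611 0.03  0.   ]
plate (272, 188) [ 0.6   -0.016  0.   ]
plate (245, 180) [ 0.628  0.072 -0.   ]
plate (247, 207) [0.538 0.064 0.   ]
plate (302, 190) [ 0.593 -0.114  0.   ]
plate (292, 213) [ 0.517 -0.081  0.   ]
```

View pics/c.png

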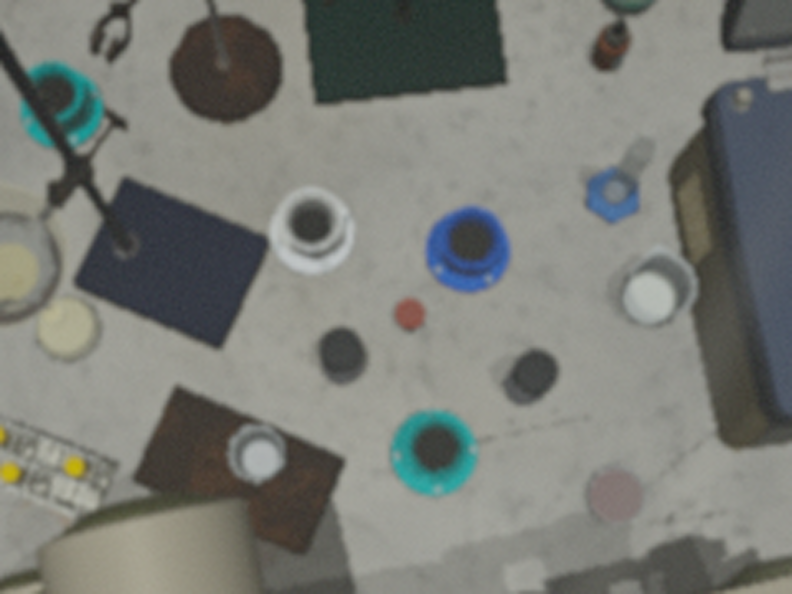

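The crop confirms the choice: white holder at crop (311,230), blue at (470,248), and black caps at (342,354) and (533,373). The turquoise holder at (435,452) is rejected. Next I'll hover over the nearer canister B, with the fingers closing along x.

```bash
cat >> h.py <<'E'
from scipy.spatial.transform import Rotation as R_
def st():
    s=manip.sense();R=R_.from_rotvec(s["eef_rot"]);return s,R
def delta(target,n=1):
    "tool-axis shift mm, and yaw turn (deg about tool) to reach target with x_tool=+Y,y_tool=+X"
    s,R=st();d=R.inv().apply(np.array(target)-s["tcp_pos"])*1e3
    Rt=R_.from_matrix([[0,1,0],[1,0,0],[0,0,-1]]);r=(R.inv()*Rt).as_rotvec(degrees=True)
    return d.round(1),r.round(2)
E
python3 - <<'E'
from h import *
print(delta([.469,-.353,.2]))
s,R=st();d=np.array([.469,-.353,.2])-s["tcp_pos"]
for k in range(10): print((R.inv().apply(d/10)*1e3).round(1)); R=R*R_.from_rotvec([0,0,-6.458],degrees=True)
E
```

```text
(array([272. ,  -4.8,   0.3]), array([ -0.  ,  -0.  , -64.57]))
[27.2 -0.5  0. ]
[27.1  2.6  0. ]
[26.6  5.6  0. ]
[25.8  8.6  0. ]
[24.7 11.4  0. ]
[23.3 14.1  0. ]
[21.5 16.6  0. ]
[19.5 19.   0. ]
[17.3 21.   0. ]
[14.8 22.8  0. ]
```

Request:
{"method": "apply_moves", "body": {
  "moves": [
    [1,27,-0.5,0,0,0,-6.46],
    [1,27,2.6,0,0,0,-6.46],
    [1,26.6,5.6,0,0,0,-6.46],
    [1,25.8,8.6,0,0,0,-6.46],
    [1,24.7,11.4,0,0,0,-6.46]
  ],
  "grip_force": 25
}}

```text
time: 1.92
tcp_pos: [0.3477, -0.4133, 0.2004]
eef_rot: [2.748, 1.522, 0.0]
wrist_force: [0.6, 0.1, 0.1]
width: 0.088
gripper_force: 0.0
```

Request:
{"method": "apply_moves", "body": {
  "moves": [
    [1,23.3,14,0,0,0,-6.46],
    [1,21.5,16.6,0,0,0,-6.46],
    [1,19.5,19,0,0,0,-6.46],
    [1,17.3,21,0,0,0,-6.46],
    [1,14.8,22.8,0,0,0,-6.46]
  ]
}}

```text
time: 2.55
tcp_pos: [0.4693, -0.3525, 0.2003]
eef_rot: [-2.217, -2.226, 0.0]
wrist_force: [-0.1, 0.7, -0.1]
width: 0.0882
gripper_force: 0.0
```

```bash
python3 - <<'E'
from h import *
s,R=st();print(s["time"],s["tcp_pos"].round(4),delta([.469,-.353,.2]))
im=optics.get_image("wrist");cv2.imwrite("pics/d.png",im["frame"][:,:,::-1])
M=im["camera_from_world"];print(im["mtx"].round(1).tolist(),(-M[:3,:3].T@M[:3,3]).round(3),M[:3,:3].round(2).tolist())
for t in["canister_1_mid","canister_1","blue_holder_mouth","white_holder_mouth","stopper"]:
    for d in models.tip_of(t,"wrist"): print(t,round(d["conf"],2),np.round(d["at"],3),proj(im,d["at"]).round())
for n,P in dict(A=[.49,-.179,.11],B=[.469,-.353,.11],blue=[.605,-.305,.062],white=[.625,-.15,.062]).items(): print(n,proj(im,P).round(1))
E
```

```text
2.55 [ 0.4693 -0.3525  0.2003] (array([-0.5, -0.3,  0.3]), array([-0.  , -0.  ,  0.24]))
[[318.7, 0.0, 320.8], [0.0, 318.7, 203.4], [0.0, 0.0, 1.0]] [ 0.469 -0.274  0.385] [[1.0, 0.01, -0.0], [-0.01, 0.95, -0.3], [-0.0, 0.3, 0.95]]
canister_1 0.89 [ 0.493 -0.18   0.003] [344.   9.]
canister_1 0.74 [ 0.473 -0.352 -0.004] [324. 169.]
blue_holder_mouth 0.85 [ 0.606 -0.303  0.061] [458. 134.]
white_holder_mouth 0.59 [ 0.404 -0.268  0.064] [253.  96.]
stopper 0.86 [ 0.538 -0.25  -0.001] [382.  81.]
A [350.7 -32.5]
B [320.8 195.6]
blue [457.8 136.6]
white [506. -49.]
```

View pics/d.png

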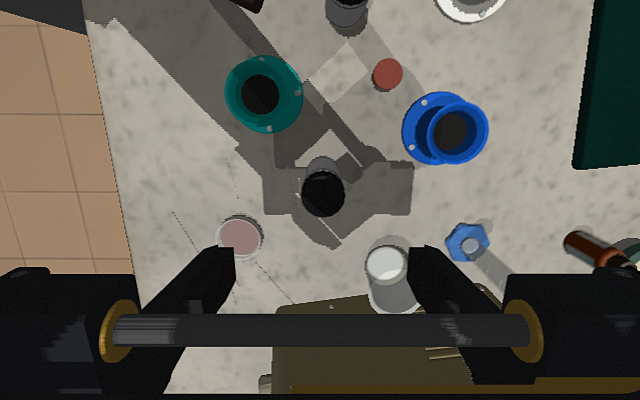

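The wrist view shows canister B's cap centred near (322,192), the blue mouth near (457,131), the stopper at (388,74) and the fingers symmetric about column 320. I'll fit these circles.

```bash
cat >> h.py <<'E'
def circ(im,P,r,rng=12,dr=2,inward=0):
    "best circle (world radius r at height P[2]) near P by mean radial gradient magnitude; returns world xy"
    g=cv2.GaussianBlur(cv2.cvtColor(im["frame"],cv2.COLOR_RGB2LAB).astype(np.float32),(0,0),1.0)
    G=np.sqrt(sum(cv2.Sobel(g[:,:,k],cv2.CV_32F,1,0)**2+cv2.Sobel(g[:,:,k],cv2.CV_32F,0,1)**2 for k in range(3)))
    G=np.minimum(G,120);a=np.linspace(0,2*np.pi,72,endpoint=False);best=(-1,)
    for dx in np.arange(-rng,rng+.1,1)*1e-3:
        for dy in np.arange(-rng,rng+.1,1)*1e-3:
            for rr in r+np.arange(-dr,dr+.1,1)*1e-3:
                uv=np.array([proj(im,[P[0]+dx+rr*np.cos(t),P[1]+dy+rr*np.sin(t),P[2]]) for t in a[::2]],np.float32)
                v=cv2.remap(G,uv[None,:,0].copy(),uv[None,:,1].copy(),cv2.INTER_LINEAR)[0].mean()
                if v>best[0]: best=(v,P[0]+dx,P[1]+dy,rr)
    return np.round(best,4)
E
python3 - <<'E'
from h import *
im=optics.get_image("wrist")
print("B cap eyeball",ray(im,(322.5,192),.11).round(4),"blue",ray(im,(457,131),.062).round(4))
print("B cap",circ(im,[.469,-.353,.11],.020,8,1))
print("blue bore",circ(im,[.605,-.305,.062],.027,8,2))
print("blue base",circ(im,[.605,-.305,.004],.042,8,1))
E
```

```text
B cap eyeball [ 0.469  -0.3506  0.11  ] blue [ 0.6023 -0.3013  0.062 ]
B cap [ 1.156726e+02  4.700000e-01 -3.520000e-01  2.100000e-02]
blue bore [ 9.94086e+01  6.07000e-01 -3.03000e-01  2.80000e-02]
blue base [ 1.015193e+02  6.060000e-01 -3.030000e-01  4.300000e-02]
```

Request:
{"method": "apply_moves", "body": {
  "moves": [
    [1,1,0.7,40,0,0,0.24],
    [1,0,0,45,0,0,0],
    [1,0,0,35,0,0,0],
    [1,0,0,19,0,0,0],
    [-1,0,0,0,0,0,0]
  ]
}}

```text
time: 3.52
tcp_pos: [0.4683, -0.3519, 0.0604]
eef_rot: [-2.225, -2.214, -0.0]
wrist_force: [-0.1, -0.7, 1.1]
width: 0.0803
gripper_force: 0.0
```

Request:
{"method": "apply_moves", "body": {
  "moves": [
    [-1,0,0,0,0,0,0],
    [-1,0,0,0,0,0,0],
    [-1,0,0,0,0,0,0],
    [-1,0,0,0,0,0,0],
    [-1,0,0,0,0,0,0]
  ]
}}

```text
time: 4.15
tcp_pos: [0.4694, -0.3521, 0.0616]
eef_rot: [2.225, 2.217, 0.0]
wrist_force: [0.7, -0.3, 1.7]
width: 0.0391
gripper_force: 25.0
```

Request:
{"method": "apply_moves", "body": {
  "moves": [
    [-1,0,0,-3,0,0,0],
    [-1,0,0,-6,0,0,0],
    [-1,0,0,-6,0,0,0],
    [-1,0,0,0,0,0,0],
    [-1,0,0,0,0,0,0]
  ]
}}

```text
time: 4.78
tcp_pos: [0.4692, -0.3519, 0.0762]
eef_rot: [-2.225, -2.217, -0.0]
wrist_force: [0.6, 0.6, -1.6]
width: 0.0389
gripper_force: 25.0
```

Request:
{"method": "apply_moves", "body": {
  "moves": [
    [-1,0,0,0,0,0,0],
    [-1,0,0,0,0,0,0],
    [-1,0,0,0,0,0,0],
    [-1,0,0,0,0,0,0],
    [-1,0,0,0,0,0,0]
  ]
}}

```text
time: 5.4
tcp_pos: [0.4692, -0.3519, 0.0763]
eef_rot: [-2.226, -2.217, -0.0]
wrist_force: [-0.9, 0.3, -2.0]
width: 0.0388
gripper_force: 25.0
```

Request:
{"method": "apply_moves", "body": {
  "moves": [
    [-1,0,0,0,0,0,0],
    [-1,0,0,0,0,0,0],
    [-1,0,0,0,0,0,0],
    [-1,0,0,0,0,0,0],
    [-1,0,0,0,0,0,0]
  ]
}}

```text
time: 6.02
tcp_pos: [0.4692, -0.3519, 0.0763]
eef_rot: [2.226, 2.217, -0.0]
wrist_force: [0.5, 0.0, -1.5]
width: 0.039
gripper_force: 25.0
```

```bash
python3 - <<'E'
from h import *
im=optics.get_image("wrist");cv2.imwrite("pics/e.png",im["frame"][:,:,::-1])
s,R=st();print(s["time"],s["wrist_force"].round(2),s["ft_torque"].round(3),s["tcp_pos"].round(4),s["width"])
print("blue base",circ(im,[.605,-.305,.004],.042,8,1),"rim",circ(im,[.605,-.305,.062],.027,8,2), "cap",circ(im,[.47,-.352,.125],.020,6,1))
E
```

```text
6.075 [-0.2   0.99 -1.45] [-0.039 -0.04  -0.007] [ 0.4692 -0.3519  0.0763] 0.03872791545109694
blue base [ 9.87952e+01  6.04000e-01 -3.03000e-01  4.20000e-02] rim [ 8.96489e+01  6.06000e-01 -3.03000e-01  2.90000e-02] cap [ 6.33475e+01  4.69000e-01 -3.51000e-01  2.10000e-02]
```

View pics/e.png

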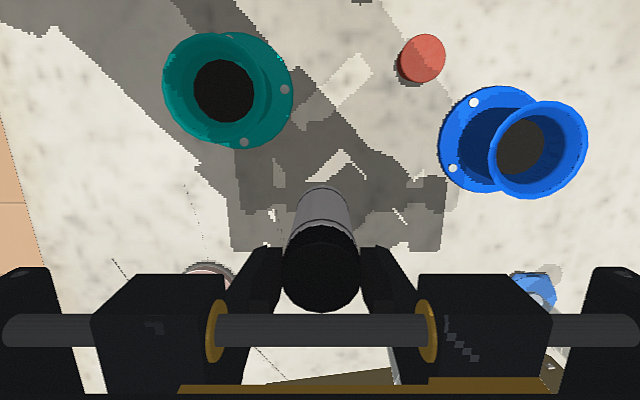

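The canister is held upright between the fingers, cap at (320,270). The load is about 1.5 N, which is roughly 0.14 kg, so B is the empty one and goes to the white holder. I'll raise it and look at that holder from y = -0.22.

Request:
{"method": "apply_moves", "body": {
  "moves": [
    [-1,0,0,-20,0,0,0],
    [-1,0,0,-35,0,0,0],
    [-1,0,0,-35,0,0,0],
    [-1,10,10,-25,0,0,0],
    [-1,25,30,0,0,0,0]
  ]
}}

```text
time: 6.7
tcp_pos: [0.5098, -0.3182, 0.1937]
eef_rot: [2.225, 2.212, -0.0]
wrist_force: [1.1, 0.2, -1.5]
width: 0.0385
gripper_force: 25.0
```

Request:
{"method": "apply_moves", "body": {
  "moves": [
    [-1,35,40,0,0,0,0],
    [-1,35,40,0,0,0,0],
    [-1,20,25,0,0,0,0],
    [-1,7,11,0,0,0,0],
    [-1,0,0,0,0,0,0]
  ]
}}

```text
time: 7.32
tcp_pos: [0.6256, -0.2207, 0.191]
eef_rot: [-2.225, -2.218, 0.001]
wrist_force: [-0.3, -0.3, -1.7]
width: 0.0391
gripper_force: 25.0
```

```bash
python3 - <<'E'
from h import *
im=optics.get_image("wrist");cv2.imwrite("pics/f.png",im["frame"][:,:,::-1])
s,R=st();print(s["time"],s["wrist_force"].round(2),s["tcp_pos"].round(4),s["width"])
for w in([.625,-.150]),:
  print("white base",circ(im,w+[.004],.042,9,1),"rim",circ(im,w+[.062],.027,9,2))
print("A cap",circ(im,[.49,-.18,.11],.02,9,1))
for d in models.tip_of("white_holder_mouth","wrist"): print(round(d["conf"],2),np.round(d["at"],3))
for d in models.tip_of("canister_1","wrist"): print(round(d["conf"],2),np.round(d["at"],3))
E
```

```text
7.375 [ 0.05  0.76 -1.72] [ 0.6252 -0.2213  0.1912] 0.03898508984421417
white base [ 1.051761e+02  6.230000e-01 -1.510000e-01  4.200000e-02] rim [ 8.83896e+01  6.18000e-01 -1.58000e-01  2.60000e-02]
A cap [ 9.3541e+01  4.9200e-01 -1.7800e-01  2.0000e-02]
0.61 [ 0.407 -0.265  0.063]
0.56 [ 0.623 -0.149  0.061]
0.76 [ 0.49  -0.181  0.001]
0.74 [ 0.627 -0.222  0.126]
```

View pics/f.png

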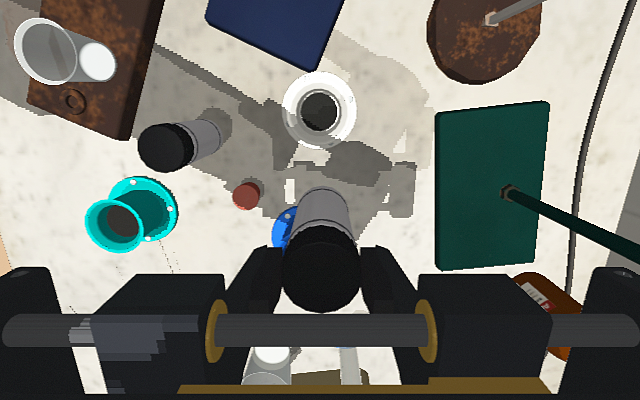

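The wrist view shows the white holder bore at (319,111), directly below the camera. Fits put its centre at about (0.6235,-0.150), with A's cap at (165,146). Now I'll go above it and down to just over the rim.

Request:
{"method": "apply_moves", "body": {
  "moves": [
    [-1,20,-0.5,0,0,0,0],
    [-1,30,-0.6,0,0,0,0],
    [-1,16,-0.6,0,0,0,0],
    [-1,5.3,0,20,0,0,0],
    [-1,0,0,30,0,0,0]
  ]
}}

```text
time: 8.1
tcp_pos: [0.6246, -0.1486, 0.1418]
eef_rot: [2.223, 2.217, 0.001]
wrist_force: [0.0, -1.2, -0.9]
width: 0.039
gripper_force: 25.0
```

Request:
{"method": "apply_moves", "body": {
  "moves": [
    [-1,0,0,9,0,0,0],
    [-1,0,0,0,0,0,0],
    [-1,0,0,0,0,0,0],
    [-1,0,0,0,0,0,0],
    [-1,0,0,0,0,0,0]
  ]
}}

```text
time: 8.72
tcp_pos: [0.6244, -0.1493, 0.1328]
eef_rot: [2.225, 2.217, 0.0]
wrist_force: [-0.0, -0.1, -0.5]
width: 0.0391
gripper_force: 25.0
```

```bash
python3 - <<'E'
from h import *
im=optics.get_image("wrist")
s,R=st();print(s["time"],s["wrist_force"].round(2),s["tcp_pos"].round(4),s["width"])
print("white base",circ(im,[.6235,-.150,.004],.042,6,1))
i2=optics.get_image("scene")
for w,n in((im,"wrist"),(i2,"scene")):
  for t in("canister_1","white_holder"):
    for d in models.tip_of(t,n): print(n,t,round(d["conf"],2),np.round(d["at"],4))
cv2.imwrite("pics/g.png",np.hstack([cv2.resize(im["frame"][130:,180:460],None,fx=1.4,fy=1.4),cv2.resize(i2["frame"][120:240,250:370],(378,378))])[:,:,::-1])
E
```

```text
8.775 [ 0.52  0.88 -1.6 ] [ 0.6244 -0.1493  0.1327] 0.03887025400350334
white base [ 9.64293e+01  6.23500e-01 -1.51000e-01  4.20000e-02]
wrist canister_1 0.86 [ 0.6269 -0.1513  0.0695]
wrist canister_1 0.58 [ 0.4932 -0.1826  0.002 ]
wrist white_holder 0.87 [ 0.6217 -0.1511 -0.003 ]
wrist white_holder 0.77 [ 0.4058 -0.2685  0.0005]
scene canister_1 0.92 [ 0.6231 -0.1514  0.0723]
scene canister_1 0.9 [ 0.4895 -0.1797 -0.001 ]
scene white_holder 0.89 [ 0.6206 -0.1482 -0.003 ]
scene white_holder 0.77 [ 0.7524  0.0984 -0.0027]
scene white_holder 0.69 [ 0.4085 -0.2664  0.002 ]
```

View pics/g.png

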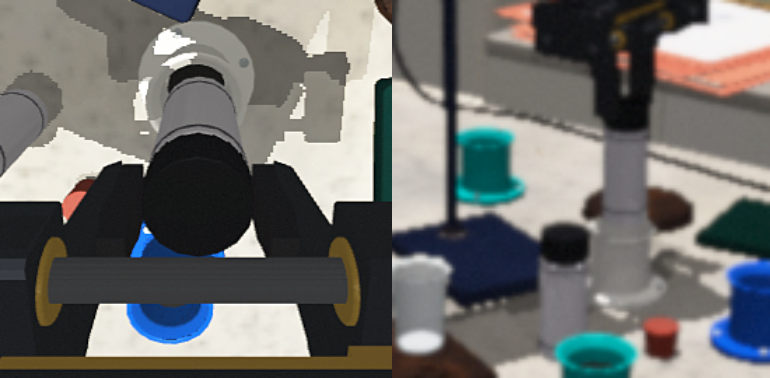

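Canister B is over the white tube in both views, within about 2 mm. I'll trim x by -1.5 mm and enter the mouth.

Request:
{"method": "apply_moves", "body": {
  "moves": [
    [-1,0,-1.5,4,0,0,0],
    [-1,0,0,4,0,0,0],
    [-1,0,0,3,0,0,0],
    [-1,0,0,2,0,0,0],
    [-1,0,0,0,0,0,0]
  ]
}}

```text
time: 9.65
tcp_pos: [0.6228, -0.1492, 0.1192]
eef_rot: [-2.225, -2.217, 0.0]
wrist_force: [0.4, 0.3, -1.0]
width: 0.0389
gripper_force: 25.0
```

```bash
cat > f.py <<'E'
from h import *
F=[];T=[]
for i in range(3): optics.get_image("wrist"); s=manip.sense();F.append(s["wrist_force"]);T.append(s["ft_torque"])
print(s["time"],np.mean(F,0).round(2),np.mean(T,0).round(3),s["tcp_pos"].round(4),s["width"].round(4))
E
python3 f.py
```

```text
Traceback (most recent call last):
  File "f.py", line 4, in <module>
    print(s["time"],np.mean(F,0).round(2),np.mean(T,0).round(3),s["tcp_pos"].round(4),s["width"].round(4))
                                                                                      ^^^^^^^^^^^^^^^^
AttributeError: 'float' object has no attribute 'round'
```

Request:
{"method": "apply_moves", "body": {
  "moves": [
    [-1,0,0,2,0,0,0],
    [-1,0,0,2,0,0,0],
    [-1,0,0,2,0,0,0],
    [-1,0,0,2,0,0,0],
    [-1,0,0,0,0,0,0]
  ]
}}

```text
time: 10.42
tcp_pos: [0.6227, -0.1492, 0.1111]
eef_rot: [-2.225, -2.217, 0.0]
wrist_force: [-0.1, -0.3, -1.8]
width: 0.0389
gripper_force: 25.0
```

```bash
sed -i 's/,s\["width"\].round(4)//' f.py; python3 f.py
```

```text
10.575 [-0.36 -0.37 -1.59] [-0.026 -0.046  0.001] [ 0.6228 -0.1492  0.1114]
```

Request:
{"method": "apply_moves", "body": {
  "moves": [
    [-1,0,0,1,0,0,0],
    [-1,0,0,1,0,0,0],
    [-1,0,0,1,0,0,0],
    [-1,0,0,1,0,0,0],
    [-1,0,0,0,0,0,0]
  ]
}}

```text
time: 11.2
tcp_pos: [0.6227, -0.1492, 0.1072]
eef_rot: [-2.225, -2.217, 0.0]
wrist_force: [0.2, 0.3, -1.5]
width: 0.0389
gripper_force: 25.0
```

Request:
{"method": "apply_moves", "body": {
  "moves": [
    [-1,0,0,0.7,0,0,0],
    [-1,0,0,0.7,0,0,0],
    [-1,0,0,0.6,0,0,0],
    [-1,0,0,0.5,0,0,0],
    [-1,0,0,0,0,0,0]
  ]
}}

```text
time: 11.82
tcp_pos: [0.6228, -0.1492, 0.1048]
eef_rot: [-2.226, -2.217, -0.0]
wrist_force: [0.5, 0.5, -1.2]
width: 0.0387
gripper_force: 25.0
```

Request:
{"method": "apply_moves", "body": {
  "moves": [
    [-1,0,0,0.7,0,0,0],
    [-1,0,0,0.7,0,0,0],
    [-1,0,0,0.6,0,0,0],
    [-1,0,0,0.5,0,0,0],
    [-1,0,0,0,0,0,0]
  ]
}}

```text
time: 12.45
tcp_pos: [0.6228, -0.1492, 0.1023]
eef_rot: [-2.225, -2.217, 0.0]
wrist_force: [-0.2, -0.2, -0.8]
width: 0.0388
gripper_force: 25.0
```

Request:
{"method": "apply_moves", "body": {
  "moves": [
    [-1,0,0,0.5,0,0,0],
    [-1,0,0,0.5,0,0,0],
    [-1,0,0,0.5,0,0,0],
    [-1,0,0,0.5,0,0,0],
    [-1,0,0,0,0,0,0]
  ]
}}

```text
time: 13.08
tcp_pos: [0.6228, -0.1492, 0.1003]
eef_rot: [-2.226, -2.217, -0.0]
wrist_force: [0.9, 0.0, -1.1]
width: 0.0391
gripper_force: 25.0
```

Request:
{"method": "apply_moves", "body": {
  "moves": [
    [-1,0,0,0.7,0,0,0],
    [-1,0,0,0.7,0,0,0],
    [-1,0,0,0.6,0,0,0],
    [-1,0,0,0.5,0,0,0],
    [-1,0,0,0,0,0,0]
  ]
}}

```text
time: 13.7
tcp_pos: [0.6228, -0.1492, 0.0978]
eef_rot: [-2.225, -2.217, 0.0]
wrist_force: [-0.9, 0.6, -1.0]
width: 0.0385
gripper_force: 25.0
```

Request:
{"method": "apply_moves", "body": {
  "moves": [
    [-1,0,0,0.7,0,0,0],
    [-1,0,0,0.7,0,0,0],
    [-1,0,0,0.6,0,0,0],
    [-1,0,0,0.5,0,0,0],
    [-1,0,0,0,0,0,0]
  ]
}}

```text
time: 14.32
tcp_pos: [0.6228, -0.1492, 0.0952]
eef_rot: [-2.225, -2.217, 0.0]
wrist_force: [0.4, -0.2, -1.4]
width: 0.0389
gripper_force: 25.0
```

Request:
{"method": "apply_moves", "body": {
  "moves": [
    [-1,0,0,0.7,0,0,0],
    [-1,0,0,0.7,0,0,0],
    [-1,0,0,0.6,0,0,0],
    [-1,0,0,0.5,0,0,0],
    [-1,0,0,0,0,0,0]
  ]
}}

```text
time: 14.95
tcp_pos: [0.6228, -0.1492, 0.0928]
eef_rot: [-2.226, -2.217, 0.0]
wrist_force: [-0.4, -0.1, -0.8]
width: 0.0388
gripper_force: 25.0
```

Request:
{"method": "apply_moves", "body": {
  "moves": [
    [-1,0,0,0.7,0,0,0],
    [-1,0,0,0.7,0,0,0],
    [-1,0,0,0.6,0,0,0],
    [-1,0,0,0.5,0,0,0],
    [-1,0,0,0,0,0,0]
  ]
}}

```text
time: 15.58
tcp_pos: [0.6229, -0.1493, 0.0905]
eef_rot: [2.225, 2.217, 0.0]
wrist_force: [-0.6, 0.2, 0.4]
width: 0.0393
gripper_force: 25.0
```

Request:
{"method": "apply_moves", "body": {
  "moves": [
    [-1,0,0,0.2,0,0,0],
    [-1,0,0,0.2,0,0,0],
    [-1,0,0,0.2,0,0,0],
    [-1,0,0,0,0,0,0],
    [-1,0,0,0,0,0,0]
  ]
}}

```text
time: 16.2
tcp_pos: [0.6229, -0.1492, 0.0898]
eef_rot: [2.225, 2.217, 0.0]
wrist_force: [0.9, 0.2, 2.7]
width: 0.0391
gripper_force: 25.0
```

```bash
python3 f.py
```

```text
16.35 [-0.31  0.29  2.62] [-0.033 -0.042 -0.019] [ 0.6229 -0.1492  0.0898]
```

Contact is clear: the wrist force rose from -1.4 to +2.6 N, so the cushion carries about 4 N. I'll ease up 0.8 mm so that it carries just the weight, then release and rise.

Request:
{"method": "apply_moves", "body": {
  "moves": [
    [-1,0,0,-0.4,0,0,0],
    [-1,0,0,-0.4,0,0,0],
    [-1,0,0,0,0,0,0],
    [-0.05,0,0,0,0,0,0],
    [0.2,0,0,0,0,0,0]
  ]
}}

```text
time: 16.98
tcp_pos: [0.6226, -0.1491, 0.0903]
eef_rot: [-2.225, -2.217, 0.0]
wrist_force: [0.3, 0.0, -0.3]
width: 0.05
gripper_force: 0.0
```

Request:
{"method": "apply_moves", "body": {
  "moves": [
    [1,0,0,0,0,0,0],
    [1,0,0,0,0,0,0],
    [1,0,0,0,0,0,0],
    [1,0,0,-5,0,0,0],
    [1,0,0,-10,0,0,0]
  ]
}}

```text
time: 17.6
tcp_pos: [0.6227, -0.1492, 0.1059]
eef_rot: [-2.225, -2.217, 0.0]
wrist_force: [0.4, -0.3, -0.6]
width: 0.0882
gripper_force: 0.0
```

Request:
{"method": "apply_moves", "body": {
  "moves": [
    [1,0,0,-30,0,0,0],
    [1,0,0,-40,0,0,0],
    [1,0,0,-24,0,0,0],
    [1,-5,-20,0,0,0,0],
    [1,-8,-45,0,0,0,0]
  ]
}}

```text
time: 18.23
tcp_pos: [0.5576, -0.162, 0.2]
eef_rot: [2.224, 2.218, 0.001]
wrist_force: [0.4, -0.4, -0.4]
width: 0.0879
gripper_force: 0.0
```

Request:
{"method": "apply_moves", "body": {
  "moves": [
    [1,-10,-40,0,0,0,0],
    [1,-6,-22,0,0,0,0],
    [1,-2,-5,0,0,0,0],
    [1,0,0,0,0,0,0],
    [1,0,0,0,0,0,0]
  ]
}}

```text
time: 18.85
tcp_pos: [0.4914, -0.1795, 0.1995]
eef_rot: [2.225, 2.218, 0.0]
wrist_force: [-0.5, -0.3, 0.3]
width: 0.0882
gripper_force: 0.0
```

```bash
python3 - <<'E'
from h import *
im=optics.get_image("wrist")
s,R=st();print(s["time"],s["wrist_force"].round(2),s["tcp_pos"].round(4))
c=circ(im,[.491,-.18,.11],.02,8,1);print("A cap",c, "blue rim",circ(im,[.605,-.305,.062],.027,6,2))
print(delta([c[1],c[2],.061]))
for t in("canister_1","white_holder"):
    for d in models.tip_of(t,"wrist"): print(t,round(d["conf"],2),np.round(d["at"],4))
i2=optics.get_image("scene")
for d in models.tip_of("canister_1","scene"): print("scene",round(d["conf"],2),np.round(d["at"],4))
cv2.imwrite("pics/i.png",np.hstack([cv2.resize(im["frame"][:250,200:600],(480,300)),cv2.resize(i2["frame"][150:250,260:360],(300,300))])[:,:,::-1])
E
```

```text
18.9 [ 0.29 -0.17 -0.5 ] [ 0.4913 -0.1795  0.1994]
A cap [ 1.157301e+02  4.920000e-01 -1.760000e-01  2.100000e-02] blue rim [ 6.03494e+01  6.00000e-01 -3.03000e-01  2.80000e-02]
(array([  3.5,   0.7, 138.4]), array([-0.  , -0.01, -0.18]))
canister_1 0.91 [ 4.930e-01 -1.805e-01  1.000e-04]
canister_1 0.71 [ 0.6265 -0.1501  0.0268]
white_holder 0.7 [ 0.6237 -0.1546 -0.0029]
white_holder 0.66 [ 0.4063 -0.2681 -0.0024]
scene 0.87 [ 0.6221 -0.1501  0.0299]
scene 0.78 [ 0.4934 -0.1797 -0.0016]
scene 0.67 [ 0.5374 -0.2473 -0.0012]
scene 0.59 [ 0.6058 -0.3059  0.0641]
```

View pics/i.png

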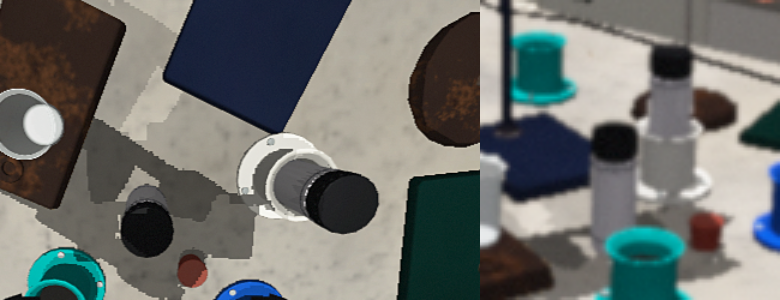

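B stands upright in the white holder, and canister A is at crop (147,225) with the gripper above it. Now I'll grasp A with a stronger grip, since it should be the heavy one.

Request:
{"method": "apply_moves", "body": {
  "moves": [
    [1,1,1,40,0,0,-0.18],
    [1,0,0,45,0,0,0],
    [1,0,0,35,0,0,0],
    [1,0,0,18.4,0,0,0],
    [-1,0,0,0,0,0,0]
  ],
  "grip_force": 40
}}

```text
time: 19.73
tcp_pos: [0.4912, -0.1783, 0.0601]
eef_rot: [-2.22, -2.219, 0.001]
wrist_force: [-1.2, -0.2, -0.4]
width: 0.0801
gripper_force: 0.0
```

Request:
{"method": "apply_moves", "body": {
  "moves": [
    [-1,0,0,0,0,0,0],
    [-1,0,0,0,0,0,0],
    [-1,0,0,0,0,0,0],
    [-1,0,0,0,0,0,0],
    [-1,0,0,0,0,0,0]
  ]
}}

```text
time: 20.35
tcp_pos: [0.4921, -0.1789, 0.0614]
eef_rot: [2.221, 2.22, 0.001]
wrist_force: [1.4, 0.1, 2.1]
width: 0.0383
gripper_force: 40.0
```

Request:
{"method": "apply_moves", "body": {
  "moves": [
    [-1,0,0,-3,0,0,0],
    [-1,0,0,-6,0,0,0],
    [-1,0,0,-6,0,0,0],
    [-1,0,0,0,0,0,0],
    [-1,0,0,0,0,0,0]
  ]
}}

```text
time: 20.98
tcp_pos: [0.4916, -0.1786, 0.076]
eef_rot: [-2.222, -2.221, 0.0]
wrist_force: [-0.5, 0.2, -5.8]
width: 0.0385
gripper_force: 40.0
```

Request:
{"method": "apply_moves", "body": {
  "moves": [
    [-1,0,0,0,0,0,0],
    [-1,0,0,0,0,0,0],
    [-1,0,0,0,0,0,0],
    [-1,0,0,0,0,0,0],
    [-1,0,0,0,0,0,0]
  ]
}}

```text
time: 21.6
tcp_pos: [0.4917, -0.1787, 0.0761]
eef_rot: [-2.222, -2.221, 0.0]
wrist_force: [-0.1, -0.1, -6.0]
width: 0.0384
gripper_force: 40.0
```

Request:
{"method": "apply_moves", "body": {
  "moves": [
    [-1,0,0,0,0,0,0],
    [-1,0,0,0,0,0,0],
    [-1,0,0,0,0,0,0],
    [-1,0,0,0,0,0,0],
    [-1,0,0,0,0,0,0]
  ]
}}

```text
time: 22.22
tcp_pos: [0.4917, -0.1787, 0.0761]
eef_rot: [2.222, 2.221, 0.0]
wrist_force: [0.1, -0.6, -6.9]
width: 0.0382
gripper_force: 40.0
```

```bash
python3 f.py
```

```text
22.375 [-0.61 -0.15 -5.81] [-0.02  -0.081 -0.004] [ 0.4917 -0.1787  0.0761]
```

A weighs about 6 N (0.6 kg), so it is the full one and goes to the blue holder at about (0.6055,-0.304). I'll raise it and carry it there.

Request:
{"method": "apply_moves", "body": {
  "moves": [
    [-1,0,0,-15,0,0,0],
    [-1,0,0,-30,0,0,0],
    [-1,0,0,-35,0,0,0],
    [-1,-5,5,-25,0,0,0],
    [-1,-15,14,-10,0,0,0]
  ]
}}

```text
time: 23.0
tcp_pos: [0.5113, -0.1988, 0.1942]
eef_rot: [2.219, 2.219, 0.002]
wrist_force: [-1.8, 0.4, -6.3]
width: 0.0381
gripper_force: 40.0
```

Request:
{"method": "apply_moves", "body": {
  "moves": [
    [-1,-25,23,0,0,0,0],
    [-1,-30,27,0,0,0,0],
    [-1,-26,24,0,0,0,0],
    [-1,-16,14,0,0,0,0],
    [-1,-8.3,6.8,0,0,0,0]
  ]
}}

```text
time: 23.62
tcp_pos: [0.6058, -0.3049, 0.1916]
eef_rot: [2.222, 2.22, -0.0]
wrist_force: [-0.4, 0.6, -6.4]
width: 0.0382
gripper_force: 40.0
```

Request:
{"method": "apply_moves", "body": {
  "moves": [
    [-1,0,0,0,0,0,0],
    [-1,0,0,15,0,0,0],
    [-1,0,0,20,0,0,0],
    [-1,0,0,15,0,0,0],
    [-1,0,0,8,0,0,0]
  ]
}}

```text
time: 24.25
tcp_pos: [0.605, -0.3036, 0.132]
eef_rot: [-2.221, -2.22, 0.0]
wrist_force: [0.6, 0.9, -6.1]
width: 0.0387
gripper_force: 40.0
```

```bash
python3 - <<'E'
from h import *
im=optics.get_image("wrist")
s,R=st();print(s["time"],s["wrist_force"].round(2),s["tcp_pos"].round(4))
print("blue base",circ(im,[.605,-.304,.004],.042,6,1))
i2=optics.get_image("scene")
for n in("wrist","scene"):
  for t in("canister_1","blue_holder"):
    for d in models.tip_of(t,n): print(n,t,round(d["conf"],2),np.round(d["at"],4))
cv2.imwrite("pics/j.png",np.hstack([cv2.resize(im["frame"][130:,180:460],None,fx=1.4,fy=1.4),cv2.resize(i2["frame"][150:250,310:410],(378,378))])[:,:,::-1])
E
```

```text
24.3 [-0.22 -0.77 -7.29] [ 0.6049 -0.3036  0.1314]
blue base [ 1.030757e+02  6.040000e-01 -3.030000e-01  4.200000e-02]
wrist canister_1 0.86 [ 0.6044 -0.3037  0.0737]
wrist canister_1 0.63 [ 0.6242 -0.1489  0.0295]
wrist blue_holder 0.93 [ 0.6029 -0.3066  0.0037]
scene canister_1 0.82 [ 0.6044 -0.302   0.0681]
scene canister_1 0.68 [ 0.6242 -0.1523  0.0303]
```

View pics/j.png

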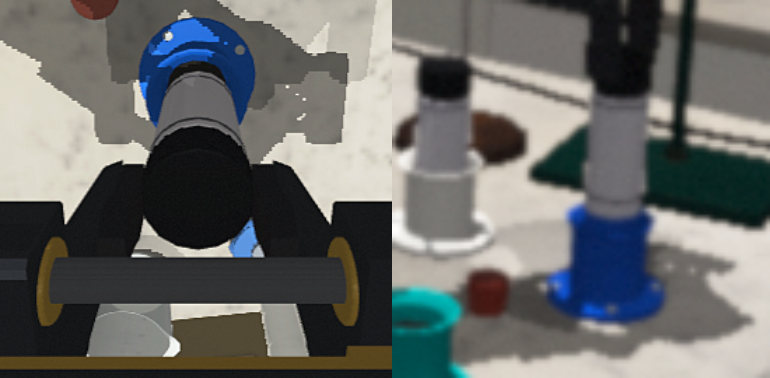

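A is centred over the blue tube in both views, within about 1 mm. I'll lower it into the mouth.

Request:
{"method": "apply_moves", "body": {
  "moves": [
    [-1,0,0,4,0,0,0],
    [-1,0,0,4,0,0,0],
    [-1,0,0,3,0,0,0],
    [-1,0,0,2,0,0,0],
    [-1,0,0,0,0,0,0]
  ]
}}

```text
time: 25.18
tcp_pos: [0.6054, -0.3041, 0.1199]
eef_rot: [-2.222, -2.221, 0.0]
wrist_force: [-0.1, 0.2, -6.3]
width: 0.0386
gripper_force: 40.0
```

Request:
{"method": "apply_moves", "body": {
  "moves": [
    [-1,0,0,2,0,0,0],
    [-1,0,0,2,0,0,0],
    [-1,0,0,2,0,0,0],
    [-1,0,0,2,0,0,0],
    [-1,0,0,0,0,0,0]
  ]
}}

```text
time: 25.8
tcp_pos: [0.6054, -0.304, 0.1119]
eef_rot: [-2.222, -2.221, 0.0]
wrist_force: [-0.6, -1.3, -5.4]
width: 0.0385
gripper_force: 40.0
```

Request:
{"method": "apply_moves", "body": {
  "moves": [
    [-1,0,0,1,0,0,0],
    [-1,0,0,1,0,0,0],
    [-1,0,0,1,0,0,0],
    [-1,0,0,1,0,0,0],
    [-1,0,0,0,0,0,0]
  ]
}}

```text
time: 26.42
tcp_pos: [0.6054, -0.3041, 0.108]
eef_rot: [-2.222, -2.221, -0.0]
wrist_force: [-0.1, -1.1, -5.2]
width: 0.0385
gripper_force: 40.0
```

Request:
{"method": "apply_moves", "body": {
  "moves": [
    [-1,0,0,0.7,0,0,0],
    [-1,0,0,0.7,0,0,0],
    [-1,0,0,0.6,0,0,0],
    [-1,0,0,0.5,0,0,0],
    [-1,0,0,0,0,0,0]
  ]
}}

```text
time: 27.05
tcp_pos: [0.6054, -0.3041, 0.1056]
eef_rot: [-2.222, -2.221, 0.0]
wrist_force: [0.1, 0.8, -5.8]
width: 0.0386
gripper_force: 40.0
```

```bash
python3 f.py
```

```text
27.2 [ 0.12  0.09 -5.98] [-0.009 -0.083 -0.018] [ 0.6054 -0.3041  0.1056]
```

No side load, still hanging free.

Request:
{"method": "apply_moves", "body": {
  "moves": [
    [-1,0,0,0.7,0,0,0],
    [-1,0,0,0.7,0,0,0],
    [-1,0,0,0.6,0,0,0],
    [-1,0,0,0.5,0,0,0],
    [-1,0,0,0,0,0,0]
  ]
}}

```text
time: 27.82
tcp_pos: [0.6054, -0.3041, 0.1031]
eef_rot: [-2.222, -2.221, -0.0]
wrist_force: [0.1, 0.6, -4.9]
width: 0.0381
gripper_force: 40.0
```

Request:
{"method": "apply_moves", "body": {
  "moves": [
    [-1,0,0,0.7,0,0,0],
    [-1,0,0,0.7,0,0,0],
    [-1,0,0,0.6,0,0,0],
    [-1,0,0,0.5,0,0,0],
    [-1,0,0,0,0,0,0]
  ]
}}

```text
time: 28.45
tcp_pos: [0.6054, -0.3041, 0.1006]
eef_rot: [-2.222, -2.221, -0.0]
wrist_force: [1.1, 1.0, -5.3]
width: 0.0382
gripper_force: 40.0
```

Request:
{"method": "apply_moves", "body": {
  "moves": [
    [-1,0,0,0.7,0,0,0],
    [-1,0,0,0.7,0,0,0],
    [-1,0,0,0.6,0,0,0],
    [-1,0,0,0.5,0,0,0],
    [-1,0,0,0,0,0,0]
  ]
}}

```text
time: 29.08
tcp_pos: [0.6056, -0.3042, 0.0986]
eef_rot: [2.221, 2.22, 0.0]
wrist_force: [-0.9, 0.4, 0.4]
width: 0.0385
gripper_force: 40.0
```

```bash
python3 f.py
```

```text
29.225 [ 0.19 -0.18 -0.42] [ 0.023  0.03  -0.005] [ 0.6056 -0.3042  0.0985]
```

The cushion now carries nearly the whole weight, with no side force. One tiny nudge more, then release gently.

Request:
{"method": "apply_moves", "body": {
  "moves": [
    [-1,0,0,0.3,0,0,0],
    [-1,0,0,0,0,0,0],
    [-1,0,0,0,0,0,0],
    [-0.05,0,0,0,0,0,0],
    [0.2,0,0,0,0,0,0]
  ]
}}

```text
time: 29.85
tcp_pos: [0.6054, -0.3041, 0.0977]
eef_rot: [-2.222, -2.221, 0.0]
wrist_force: [0.5, 0.2, -0.1]
width: 0.0499
gripper_force: 0.0
```

Request:
{"method": "apply_moves", "body": {
  "moves": [
    [1,0,0,0,0,0,0],
    [1,0,0,0,0,0,0],
    [1,0,0,0,0,0,0],
    [1,0,0,-5,0,0,0],
    [1,0,0,-10,0,0,0]
  ]
}}

```text
time: 30.48
tcp_pos: [0.6053, -0.304, 0.1132]
eef_rot: [-2.222, -2.22, 0.0]
wrist_force: [-0.2, -0.2, 0.2]
width: 0.0882
gripper_force: 0.0
```

Request:
{"method": "apply_moves", "body": {
  "moves": [
    [1,0,0,-30,0,0,0],
    [1,0,0,-40,0,0,0],
    [1,0,0,-25,0,0,0],
    [1,0,0,-5,0,0,0],
    [1,0,0,0,0,0,0]
  ]
}}

```text
time: 31.1
tcp_pos: [0.6053, -0.304, 0.2123]
eef_rot: [-2.222, -2.22, 0.0]
wrist_force: [0.6, 0.4, 0.2]
width: 0.0884
gripper_force: 0.0
```

```bash
python3 - <<'E'
from h import *
i2=optics.get_image("scene")
s,R=st();print(s["time"],s["wrist_force"].round(2),s["tcp_pos"].round(4))
for n in("scene",):
  for t in("canister_1","stopper","beaker","cylinder","petri"):
    for d in models.tip_of(t,n): print(n,t,round(d["conf"],2),np.round(d["at"],4))
cv2.imwrite("pics/k.png",cv2.resize(i2["frame"][130:310,250:470],None,fx=3,fy=3)[:,:,::-1])
E
```

```text
31.15 [-0.03 -0.12 -0.37] [ 0.6051 -0.3039  0.2117]
scene canister_1 0.75 [ 0.6051 -0.304   0.0331]
scene canister_1 0.6 [ 0.6225 -0.151   0.0291]
scene canister_1 0.51 [ 0.6245 -0.1561  0.0631]
scene stopper 0.53 [ 0.5384 -0.2461 -0.003 ]
scene beaker 0.62 [ 0.5587 -0.474  -0.0008]
scene cylinder 0.26 [ 0.6058 -0.3029  0.092 ]
scene petri 0.76 [ 0.3632 -0.44   -0.0029]
```

View pics/k.png

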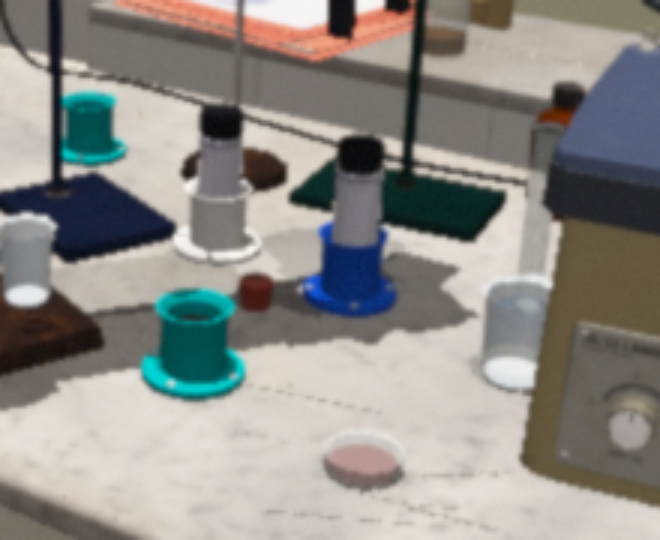

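Both canisters stand upright in their holders, white at (220,180) and blue at (357,220). The stopper, beaker and petri dish read where they were at the start, and the measuring cylinder is still standing in view. The gripper is clear, so I'm handing in.

```bash
python3 -c "
from bench import manip
print(manip.job_done())"
```

```text
the job is handed in; nothing more can be done
None
```

Job handed in at about 31 s: the full canister (about 0.6 kg) stands in the blue holder and the empty one (about 0.14 kg) in the white holder, each lowered gently to rest on its cushion and still upright after release.

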